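Release the longer mailing tube from the packing-bench rack

TASK

Two mailing tubes wait in the two-lane rack, each behind the gate of its rocking lever. With the fingertips press down the black pad of the lever over the longer tube and keep it pressed until that tube has rolled out and lies at the foot of its lane; then let the lever come back so that the gate is shut again. Let the tube roll by itself: do not touch or pick up either tube, leave the shorter tube waiting behind its shut gate without pressing its lever, and leave the things standing around where they are.

Things in the scene. Friction and masses are not known exactly. Their poses are not given: they have to be found in the camera images.
- rack: fixed white-painted wooden rack, x -80 to +170 mm, 410 mm wide (y); origin on the table under the middle between its two lanes, z up. Lane floors fall 10 degrees to +x; lanes are 190 mm wide inside, centred at y = +100 and -100; side walls and the lip at the foot stand 30 mm above the floor. Pads stick out to x = -190, towards the robot. A waiting tube's centre is near x = 38, z = 65 mm; at the foot x = 144, z = 47
- lever_left (a joint): lever over the left lane (rack's +y side), rad: 0 = gate shut (rest), grows as the pad goes down, stop at 0.34; the gate frees the tube at about 0.23. It rocks on a level pin along rack y, at rack x = -50, y = +100, z = 105 mm (posts 118 mm high). Return spring: 2.5 N on the pad starts it, 4.5 N holds it at the stop. The gate end rises to about 150 mm
- lever_right (a joint): lever over the right lane (rack's -y side), rad: 0 = gate shut (rest), grows as the pad goes down, stop at 0.34; the gate frees the tube at about 0.23. It rocks on a level pin along rack y, at rack x = -50, y = -100, z = 105 mm (posts 118 mm high). Return spring: 2.5 N on the pad starts it, 4.5 N holds it at the stop. The gate end rises to about 150 mm
- lever_left_pad (a point): middle of the top of the left lever's press pad, a level black plastic plate 40 x 44 mm (rack x, y), 10 mm thick, 120 mm from the lever's pin on the robot's side and 9 mm above it, free underneath; top 114 mm above the table at rest, about 73 mm fully pressed; it moves and tips with the lever on its arc
- lever_right_pad (a point): middle of the top of the right lever's press pad, a level black plastic plate 40 x 44 mm (rack x, y), 10 mm thick, 120 mm from the lever's pin on the robot's side and 9 mm above it, free underneath; top 114 mm above the table at rest, about 73 mm fully pressed; it moves and tips with the lever on its arc
- tube_long: the longer cardboard mailing tube, closed with white end caps, 38 mm diameter, 165 mm long, about 80 g; origin at its centre, y along its axis; it starts in either lane, lying across it against the gate, under the lever
- tube_short: the shorter mailing tube, alike but 105 mm long; origin at its centre, y along its axis; it starts in the other lane
- stamp: wooden hand stamp, 32 mm across, 68 mm high, upright between the two pads; origin at its underside; a bystander
- book: book lying flat, 120 x 180 x 28 mm, left (+y) of the rack; origin at the centre of its underside; a bystander
- mug: white mug, 80 mm across, 90 mm high, right (-y) of the rack; origin at the centre of its underside; a bystander
There are look-alikes about, which are no part of the job. What is shaped like the tube_short but blue is not meant. What is shaped like the tube_long but turquoise is not meant.

How it is judged:
On the way, in this order (a step that is already met when the one before it is completed fails the run):
1. the lever over the longer tube is being pressed at its pad (lever past 0.1 rad, gripper within 100 mm of the pad seen from above) (((y of tube_long in the frame of rack above 0 m and value of joint lever_left above 0.1 rad and horizontal distance between the grasp point and lever_left_pad below 0.1 m) or (y of tube_long in the frame of rack below 0 m and value of joint lever_right above 0.1 rad and horizontal distance between the grasp point and lever_right_pad below 0.1 m))), for 0.02 s.
2. the longer tube has rolled to the foot of its lane while its lever is still held down (x of tube_long in the frame of rack between 0.125 and 0.17 m and z of tube_long in the frame of rack below 0.06 m and y of tube_long in the frame of rack between -0.2 and 0.2 m and ((y of tube_long in the frame of rack above 0 m and value of joint lever_left above 0.1 rad) or (y of tube_long in the frame of rack below 0 m and value of joint lever_right above 0.1 rad))), for 0.1 s.
At the end, for the whole second after the job is handed in: The longer tube lies still at the foot of its lane (centre more than 125 mm down the rack's x, not above 60 mm); both levers are back up with the gates shut (under 0.05 rad); the shorter tube still waits behind its gate (x of tube_long in the frame of rack between 0.125 and 0.17 m and z of tube_long in the frame of rack below 0.06 m and y of tube_long in the frame of rack between -0.2 and 0.2 m and linear speed of tube_long below 0.02 m/s and value of joint each of lever_left, lever_right below 0.05 rad and x of tube_short in the frame of rack between 0.01 and 0.055 m and z of tube_short in the frame of rack below 0.08 m); the robot touches nothing.
It fails at once if the robot touches a tube (contact force between any of the fingers, the arm and tube_long above 1 N or contact force between any of the fingers, the arm and tube_short above 1 N).
It fails at once if a tube is lifted out of its lane (z of any of tube_long, tube_short in the frame of rack above 0.095 m).
It fails at once if the lever over the shorter tube is pressed ((y of tube_short in the frame of rack above 0 m and value of joint lever_left above 0.08 rad) or (y of tube_short in the frame of rack below 0 m and value of joint lever_right above 0.08 rad)).
It fails at once if the shorter tube leaves its place (distance of tube_short from where it was at the start of the episode above 0.03 m).
It fails at once if a bystander is moved by more than 30 mm (distance of any of stamp, book, mug from where it was at the start of the episode above 0.03 m).
It also fails if it takes over 32 s, if anything falls off the work surface, if the arm or the gripper's body presses on something with over 40 N, if the wrist force passes 120 N, or if a joint passes its speed limit or range.

ROBOT

A 7-joint arm with a two-finger parallel gripper is mounted at the origin on the work surface. World frame = base frame: x ahead of the robot, y to its left, z up, the work surface at z = 0. Lengths are in m, angles in rad, forces in N, time in s.
With the tool pointing down it reaches from about 0.4 to 0.875 m from the base axis. Payload 19.3 kg.
Tool frame: the origin (TCP) lies midway between the tips of the shut fingers; the grasp point (between the pads) lies 19 mm behind it; z points along the fingers, y is the line along which they close (so a half turn about z gives the same grasp; the last joint's range is limited). The gripper opens to 85 mm and grips with 20 to 120 N. Pads are 22 mm wide; open, the fingers measure 114 mm over their backs; the gripper's body (76 mm by 85 mm) begins 54 mm behind the grasp point. The pads swing forward as they close: fully open they stand 13 mm farther back than shut.
Start: joints at [1.101, 0.521, -0.036, 1.599, 0.021, 1.021, -0.113], TCP at [0.243, -0.576, 0.231] pointing down, gripper open.
Joint ranges: [-2.91, 2.91], [-0.3, 2.13], [-1.5, 1.42], [0.17, 2.43], [-1.26, 4.41], [0.16, 1.93], [-2.52, 2.52]. Speed limits (rad/s): [1.89, 1.89, 2.39, 2.39, 3.01, 3.01, 3.01].

INTERFACE

Orientations are given as [roll, pitch, yaw] about the fixed x, y, z axes, in that order (R = Rz(yaw) Ry(pitch) Rx(roll)).
In Python, from workcell import telemetry, grab_frame, calibration, bot, outline_of, landmark_of gives the robot as it stands. The module is installed in compiled form; this text tells all that it offers.
- The arm moves only by the shell command python3 -m inch 'ROWS' [FORCE]. ROWS is JSON, a list of rows, each a list of 7 numbers: the shift along the tool's x, y, z in m, then the turn, a rotation vector about the tool's x, y, z in rad, then the closure, from 0 (fully open) to 1 (shut). A call has 1 to 5 rows; each row shifts and turns the commanded pose from where the row before left it, along the tool's axes as they then stand; what a row does not reach is not made up. A row lasts 1/10 s, in which the tool goes at most 50 mm and 8.59 degrees, less where a joint would pass 70% of its speed; a pose out of reach is approached as far as the arm can. A call is refused whole if a number of a shift passes 0.05 or a number of a turn 0.15, either way. A call with a gripper value outside its range is refused whole. The fingers move at their own pace and stop on an object; FORCE is the grip in N (left out, the last holds). Time passes only in rows, so rows that do not move let the fingers close. It gives the time, the measured TCP pose, the force, the opening and the grip force at its end, in the units of the state.
- telemetry.observe(): the state, without advancing time (a new reading comes with each control period).
- grab_frame(name): name is "side" or "top"; returns the picture (400x640x3 uint8, red, green, blue); there is no depth.
- calibration(name): a dict with "fovy" (degrees; the focal length in pixels is half the picture's height over the tangent of half this angle, whatever the lens; pixels are square), "cx", "cy" (the principal point, pixels), "pose" (4x4, takes a point from camera to world coordinates). Camera axes: x right, y down, z forward; pixel columns grow to the right and rows downward; lengths in m; the calibration is good to about 2 mm. A picture is of the moment at which its call begins. calibration takes no time and is no camera call.
- bot.job_done(): hands the job in; it is judged then, once.
Trained networks look in the newest picture that a camera, given by its name, has taken for a name from the list of things; names that differ only in an ending like _2 or _b are one class to them, and where a whole thing is asked for, a point or a joint stands for the part that bears it (a point fixed in the world has none). Each returns a list of dicts, best first, with "score" (0 to 1); they miss things now and then, are a little off and sometimes report something else, mostly with a low value. They report only what shows in the picture. A call takes as long as a camera call. They do not tell look-alikes from the thing itself.
- outline_of(label, camera): "region" (400x640 bool, what is visible of it) and "rect" ([left, top, right, bottom] in pixels, round what is visible of it).
- landmark_of(label, camera): "xy" ([column, row] in pixels: a listed point, or the origin of a listed thing).
The state is a dict: "clock": time; "qpos": joint angles; "qd": joint speeds; "joint_efforts": joint torques, N m; "position": TCP position; "tool_rot": TCP orientation; "force": force on the tool from outside, world axes, zero at the start; "moment": the same for the moment, N m; "grip_width": finger opening in m; "finger_force": force on a finger pad.
Only numpy, scipy, OpenCV 4.12 (cv2) and the standard library are available. Lean on these libraries where they do the work, as an engineer would, in place of code of your own. Each camera call takes 0.05 s, during which the arm holds its last target. There are 200 camera calls.

## Working session

There is one attempt and no reset: what is moved stays moved. The work goes in short steps, Python scripts to look and compute and a shell command to move; the robot and the scene stay as the last step left them, time stands still between calls to the robot, and variables do not carry over. Pictures are saved under pics/ and viewed, at most 10 in all, crops included, and the job is handed in when it is done.

```bash
mkdir -p pics; python3 - <<'E'
from workcell import *
import cv2,numpy as np
for c in("side","top"):
    im=grab_frame(c); cv2.imwrite(f"pics/{c}0.png",im[:,:,::-1])
    k=calibration(c); print(c,k["fovy"],k["cx"],k["cy"],np.round(k["pose"],3).tolist())
    for n in("lever_left_pad","lever_right_pad","tube_long","tube_short","stamp","rack"):
        print(n,[(np.round(d["xy"]).tolist(),round(d["score"],2)) for d in landmark_of(n,c)][:4])
s=telemetry.observe();print(s["clock"],s["position"],s["tool_rot"],s["force"])
E
```

```text
side 55.74382562823856 321.97750758112323 199.77740611897747 [[0.984, -0.121, 0.131, 0.456], [-0.177, -0.576, 0.798, -0.853], [-0.021, -0.808, -0.589, 0.701], [0.0, 0.0, 0.0, 1.0]]
lever_left_pad [([293.0, 187.0], 0.81)]
lever_right_pad [([312.0, 234.0], 0.93)]
tube_long [([365.0, 189.0], 0.84), ([241.0, 241.0], 0.77)]
tube_short [([372.0, 391.0], 0.83), ([291.0, 324.0], 0.81), ([397.0, 238.0], 0.79)]
stamp [([298.0, 244.0], 0.63)]
rack [([363.0, 232.0], 0.74)]
top 43.23504047504554 321.3393613653839 186.16466562354086 [[-0.007, -0.998, 0.059, 0.499], [-1.0, 0.008, 0.015, -0.054], [-0.015, -0.059, -0.998, 1.513], [0.0, 0.0, 0.0, 1.0]]
lever_left_pad [([308.0, 207.0], 0.67)]
lever_right_pad [([376.0, 200.0], 0.79)]
tube_long [([304.0, 132.0], 0.98), ([339.0, 263.0], 0.78), ([378.0, 199.0], 0.55)]
tube_short [([372.0, 128.0], 0.93), ([428.0, 226.0], 0.84), ([487.0, 184.0], 0.61)]
stamp [([340.0, 210.0], 0.44)]
rack [([336.0, 148.0], 0.8)]
0.7 [ 0.24324111 -0.57568753  0.23127503] [-3.14151241e+00  1.00578915e-05  3.99754724e-01] [ 0.32383278 -0.114567   -0.10401163]
```

View pics/side0.png

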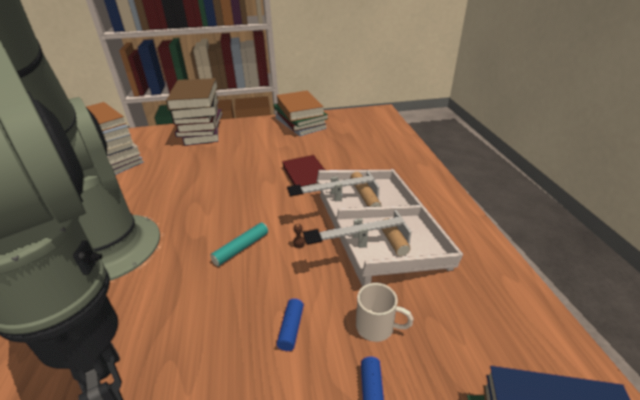

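View pics/top0.png

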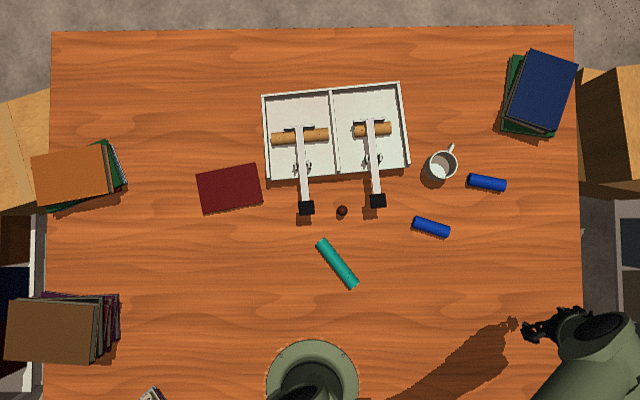

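Side and top views: in the rack, the left-lane tube spans top columns 272–328 (centre about 300,136) and the right-lane tube 354–391 (373,128). The turquoise tube (338,263) and the blue ones (431,227 and 487,183) are look-alikes on the table. The left-lane tube is brown cardboard and the longer of the two, so lever_left is the one to press, with its pad at about (306,207). I'll confirm this in a crop and work out where the pad is.

```bash
cat > h.py <<'E'
from workcell import *
import numpy as np
def ray(c,uv,z):
    k=calibration(c);P=np.array(k["pose"]);f=200/np.tan(np.radians(k["fovy"])/2)
    d=P[:3,:3]@[(uv[0]-k["cx"])/f,(uv[1]-k["cy"])/f,1]
    return P[:3,3]+d*(z-P[2,3])/d[2]
E
python3 - <<'E'
from h import *
import cv2
im=cv2.imread("pics/top0.png")[75:225,250:450]; cv2.imwrite("pics/crop.png",cv2.resize(im,None,fx=4,fy=4,interpolation=cv2.INTER_CUBIC))
for n,uvt,uvs in(("L",(306.5,207),(293,187)),("R",(377.5,200),(312,234))):
    print(n,ray("top",uvt,.114).round(3),ray("side",uvs,.114).round(3))
a,b=ray("top",(306.5,207),.114),ray("top",(377.5,200),.114)
d=a-b;print(np.hypot(*d[:2]),"yaw",np.arctan2(-d[0],d[1]))
print("stamp",ray("top",(341,211),.068).round(3))
E
```

```text
L [0.524 0.008 0.114] [0.519 0.017 0.114]
R [ 0.542 -0.189  0.114] [ 0.539 -0.188  0.114]
0.19761794961208382 yaw 0.09106694731082712
stamp [ 0.512 -0.089  0.068]
```

View pics/crop.png

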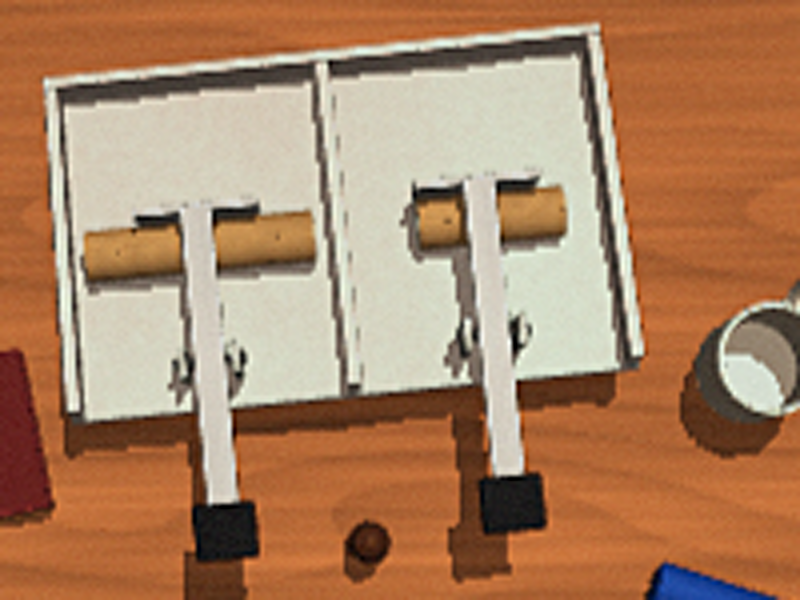

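The crop confirms it: the left-lane cardboard tube is about 230 crop-px long against 150 for the right one. So lever_left it is, with its pad at world (0.522, 0.011) and rack yaw about 0.09. Moving over at height now, with the fingers closing on the way.

```bash
python3 -m inch '[[0.037,-0.033,0,0,0,0,1],[0.037,-0.033,0,0,0,0,1],[0.037,-0.033,0,0,0,0,1],[0.037,-0.033,0,0,0,0,1],[0.037,-0.033,0,0,0,0,1]]' 30; python3 -m inch '[[0.037,-0.033,0,0,0,0,1],[0.037,-0.033,0,0,0,0,1],[0.037,-0.033,0,0,0,0,1],[0.037,-0.033,0,0,0,0,1],[0.037,-0.033,0,0,0,0,1]]'
```

```text
clock: 1.2
position: [0.3499, -0.3499, 0.2315]
tool_rot: [3.141, -0.0, 0.4]
force: [1.5, -1.0, 0.1]
grip_width: 0.0123
finger_force: 0.0
clock: 1.7
position: [0.4562, -0.1259, 0.2316]
tool_rot: [3.141, -0.001, 0.399]
force: [1.4, -1.1, -0.6]
grip_width: -0.0
finger_force: 0.0
```

```bash
python3 -m inch '[[0.037,-0.033,0,0,0,0,1],[0.037,-0.033,0,0,0,0,1],[0,0,0,0,0,0.15,1],[0,0,0,0,0,0.15,1],[0,0,0,0,0,0,1]]'; cat > go.py <<'E'
from h import *
from scipy.spatial.transform import Rotation as R
import sys
s=telemetry.observe();t=np.array([float(a) for a in sys.argv[1:4]])
print(s["clock"],np.round(s["position"],4),np.round(s["tool_rot"],3),"tool shift",(R.from_euler("xyz",s["tool_rot"]).inv().apply(t-s["position"])).round(4))
E
python3 go.py 0.520 0.011 0.13
```

```text
clock: 2.2
position: [0.4982, -0.0378, 0.2313]
tool_rot: [3.141, 0.0, 0.097]
force: [-1.2, 0.2, 0.8]
grip_width: 0.0
finger_force: 0.0
2.2 [ 0.4982 -0.0378  0.2313] [3.141 0.    0.097] tool shift [ 0.0265 -0.0465  0.1013]
```

```bash
python3 -m inch '[[0.013,-0.023,0.025,0,0,0,1],[0.013,-0.023,0.025,0,0,0,1],[0,0,0.025,0,0,0,1],[0,0,0.01,0,0,0,1],[0,0,0,0,0,0,1]]'; python3 - <<'E'
from h import *
import cv2
for c in("top","side"):
    im=grab_frame(c);im=im[75:225,230:430] if c=="top" else im[120:270,220:420]
    cv2.imwrite(f"pics/ap_{c}.png",cv2.resize(im[:,:,::-1],None,fx=4,fy=4,interpolation=cv2.INTER_CUBIC))
E
python3 go.py 0.520 0.011 0.08
```

```text
clock: 2.7
position: [0.5187, 0.0096, 0.1455]
tool_rot: [3.142, 0.002, 0.102]
force: [0.2, -0.7, 0.5]
grip_width: -0.0003
finger_force: 0.0
2.8 [0.5197 0.0096 0.1472] [ 3.141e+00 -1.000e-03  1.000e-01] tool shift [ 0.0004 -0.0014  0.0672]
```

View pics/ap_side.png

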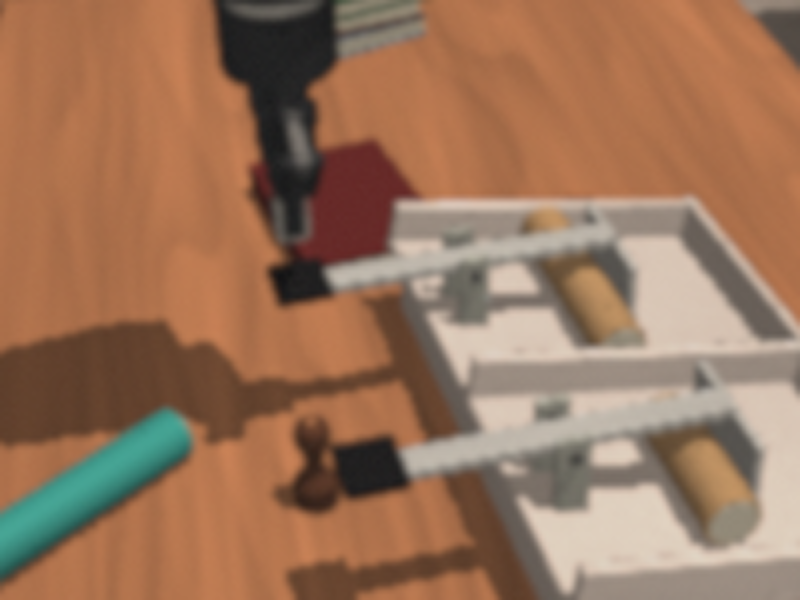

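The side crop shows the shut fingertips (293,240) about 3 cm straight above the left pad (300,280), clear of the stamp at (312,460). Pressing now.

```bash
python3 -m inch '[[0,0,0.025,0,0,0,1],[0,0,0.013,0,0,0,1],[0,0,0.012,0,0,0,1],[0,0,0.01,0,0,0,1],[0,0,0.008,0,0,0,1]]'; python3 -m inch '[[0,0,0,0,0,0,1],[0,0,0,0,0,0,1],[0,0,0,0,0,0,1],[0,0,0,0,0,0,1],[0,0,0,0,0,0,1]]';python3 - <<'E'
from h import *
import cv2
im=grab_frame("side")[120:270,220:420]
cv2.imwrite(f"pics/press.png",cv2.resize(im[:,:,::-1],None,fx=4,fy=4,interpolation=cv2.INTER_CUBIC))
E
```

```text
clock: 3.3
position: [0.5199, 0.0102, 0.0781]
tool_rot: [-3.142, -0.001, 0.1]
force: [2.3, -0.3, 4.5]
grip_width: -0.0001
finger_force: 2.2
clock: 3.8
position: [0.5191, 0.0103, 0.0784]
tool_rot: [-3.142, 0.0, 0.1]
force: [-3.7, -0.2, 2.7]
grip_width: 0.0001
finger_force: 2.1
```

View pics/press.png

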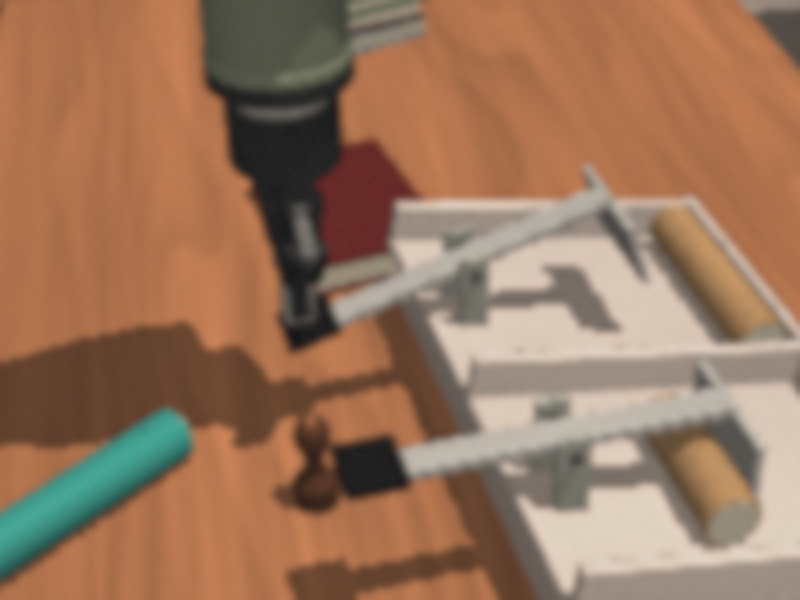

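The lever is down and the long tube has reached the lip at the foot of its lane (crop 715,275), while the short tube still waits. I'll hold a little longer, then raise the fingers gently.

```bash
python3 -m inch '[[0,0,0,0,0,0,1],[0,0,0,0,0,0,1],[0,0,0,0,0,0,1],[0,0,0,0,0,0,1],[0,0,0,0,0,0,1]]'; python3 -m inch '[[0,0,0,0,0,0,1],[0,0,-0.008,0,0,0,1],[0,0,-0.01,0,0,0,1],[0,0,-0.01,0,0,0,1],[0,0,-0.01,0,0,0,1]]'; python3 -m inch '[[0,0,-0.02,0,0,0,1],[0,0,-0.04,0,0,0,1],[0,0,-0.04,0,0,0,1],[0,0,0,0,0,0,1],[0,0,0,0,0,0,1]]'; python3 -m inch '[[0,0,0,0,0,0,1],[0,0,0,0,0,0,1],[0,0,0,0,0,0,1],[0,0,0,0,0,0,1],[0,0,0,0,0,0,1]]'; python3 - <<'E'
from h import *
import cv2
im=grab_frame("side")[120:270,220:420]
cv2.imwrite(f"pics/end.png",cv2.resize(im[:,:,::-1],None,fx=4,fy=4,interpolation=cv2.INTER_CUBIC))
E
```

```text
clock: 4.35
position: [0.5193, 0.0102, 0.0782]
tool_rot: [-3.142, 0.0, 0.1]
force: [-5.3, 0.6, 3.1]
grip_width: -0.0001
finger_force: 2.1
clock: 4.85
position: [0.5201, 0.0103, 0.1177]
tool_rot: [-3.142, -0.002, 0.1]
force: [0.5, -0.7, -0.8]
grip_width: 0.0002
finger_force: 0.0
clock: 5.35
position: [0.52, 0.0102, 0.2177]
tool_rot: [3.141, -0.003, 0.1]
force: [-0.7, -0.4, -0.4]
grip_width: 0.0002
finger_force: 0.0
clock: 5.85
position: [0.5193, 0.0102, 0.216]
tool_rot: [-3.142, 0.001, 0.1]
force: [-0.3, -0.3, -0.2]
grip_width: 0.0002
finger_force: 0.0
```

View pics/end.png

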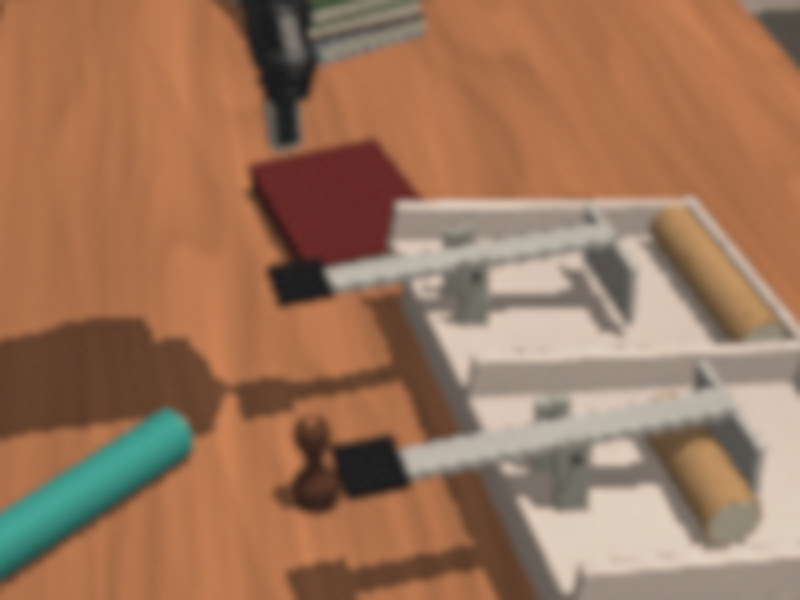

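The gate is shut again, the long tube lies at the foot (715,275), and the short tube and stamp have not moved. Handing in.

```bash
python3 -c "from workcell import bot; print(bot.job_done())"
```

```text
the job is handed in; nothing more can be done
None
```

I pressed the left lever until the longer tube rolled to the foot of its lane, then let its gate shut. The shorter tube, stamp and book showed no movement in the last picture; the mug was out of that view, but the arm never went near it. The job is handed in, and no verdict came back.

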